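# Rehang the mint-green cabinet door after the move

### The job

Rehang the lift-off door of the small mint-green cabinet: lift the mint-green door out of its slot in the carton, bring it upright to the two hinge pins from in front, each eye just above its own pin (so the lower eye passes in below the upper pin's bracket), lower it gently until both eyes are fully home, and let go. It may hang at any opening angle. Leave the white door in its slot.

Things in the scene. Friction and masses are not known exactly. Their poses are not given: they have to be found in the camera images.
- mint_door: Mint-green door, upright in a carton slot. Origin: axis of its 2 steel eyes (upright tubes, one above the other), level with the bottom edge. z up; panel x -34 to -194 mm, y ±7 (14 thick), z 0 to 190. Eyes z 20-48 and 150-178, bore 24 mm, foot flared to 30, 37 outside. Top rail plain, 45 high. Mass centre x -107; about 0.3 kg. Knob 22 mm out on +y at x -178, z 100.
- white_door: Cream-white door with dark knob, same shape, size and frame as the mint-green one, upright in the carton's other slot, parallel, 110 mm away centre to centre. It belongs elsewhere and stays.
- carton: Open cardboard carton, fixed, 300 x 240 x 60 mm, holding the doors in two slots along its x, at y = -55 and +55 mm, about 20 mm wide, 58 high. Either door may be in either slot, its eyes at the +x end. Origin: centre of underside. Inner floor 6 mm above the table: the doors' bottom edges stand there. Flaps folded out at its ±y sides.
- cabinet: Mint-green cabinet, fixed. Origin: axis of its 2 upright steel pins, at table level. z up; open front looks to -x, at x 30 mm; box x 30-160, y -20 to 190, z 0-240. Seats (collars 36 wide, brackets 14 thick) z 50 and 180; pins 26 tall, 16 thick, tapering to 5. Hung: door origin on this axis, 30 mm up; x axes parallel = square open, clear of all. Bring it in 30-80 mm above that. Sags 4 degrees.
Mind the look-alikes: they are no part of the job. Leave any blue look-alike of the mint_door alone.

How it is judged (in metres and radians):
On the way:
1. the mint-green door is lifted clear of its slot (height (world z) of mint_door above 0.065 m), for 0.1 s.
At the end, for the whole second after the job is handed in: The mint-green door hangs on both pins: its eye axis within 14 mm of the pin axis, its bottom edge 20 to 38 mm above the table at the eyes (fully home is 30 mm), upright within 8.5 degrees, at rest, at any opening angle; the white door is within 30 mm of where it stood (horizontal distance between mint_door and cabinet below 0.014 m and z of mint_door in the frame of cabinet between 0.02 and 0.038 m and angle between mint_door's own z axis and vertical below 0.15 rad and linear speed of mint_door below 0.03 m/s and distance of white_door from where it was at the start of the episode below 0.03 m); the robot touches nothing.
It fails at once if the white door is pulled from its place (moved more than 30 mm) (distance of white_door from where it was at the start of the episode above 0.03 m).
It fails at once if the mint-green door is dropped onto the pins (faster than 0.5 m/s close above them) instead of being lowered (horizontal distance between mint_door and cabinet below 0.02 m and z of mint_door in the frame of cabinet below 0.06 m and linear speed of mint_door above 0.5 m/s).
It also fails if it takes over 48 s, if anything falls off the work surface, if the arm or the gripper's body presses on something with over 40 N, if the wrist force passes 120 N, or if a joint passes its speed limit or range.

### The arm

A 7-joint arm with a two-finger parallel gripper is mounted at the origin on the work surface. World frame = base frame: x ahead of the robot, y to its left, z up, the work surface at z = 0. Lengths are in mm, angles in degrees, forces in N, time in s.
With the tool pointing down it reaches from about 400 to 850 mm from the base axis. Payload 10.4 kg.
Tool frame: the origin (TCP) lies between the finger pads; the fingertips stand 25 mm ahead of it and the grasp point (between the pads) lies 6 mm ahead of it; z points along the fingers, y is the line along which they close (so a half turn about z gives the same grasp; the last joint's range is limited). The gripper opens to 85 mm and grips with 20 to 120 N. Pads are 22 mm wide; open, the fingers measure 114 mm over their backs; the gripper's body (76 mm by 85 mm) begins 54 mm behind the grasp point. The pads swing forward as they close: fully open they stand 13 mm farther back than shut.
Start: joints at [-65.352, 19.034, -3.707, 83.658, 1.238, 77.344, -5.071], TCP at [273.418, 562.042, 256.338] pointing down, gripper open.
Joint ranges: [-148.97, 148.97], [-28.65, 121.19], [-84.17, 76.75], [9.2, 138.47], [-72.65, 252.65], [3.7, 117.97], [-149.18, 149.18]. Speed limits (degrees/s): [127.2, 127.2, 159.86, 159.86, 180, 180, 180].

### API

Orientations are given as a 3x3 rotation matrix whose columns are the frame's x, y, z axes.
In Python, from workcell import * gives the robot as it stands. The module is installed in compiled form; this text tells all that it offers.
- The arm moves only by the tool carry_out, never from a script. Its argument "motion" is a list that holds one entry, the list of rows, each a list of 4 numbers: the shift along the tool's x, y, z as a fraction of full scale, then the turn about the tool's z as a fraction of full scale. A call has exactly 8 rows; each row shifts and turns the commanded pose from where the row before left it, along the tool's axes as they then stand; what a row does not reach is not made up. Full scale, the value 1, is 0.04 m for a shift and 0.08 rad for a turn. A row lasts 1/12 s, in which the tool goes at most 41.7 mm and 7.16 degrees, less where a joint would pass 70% of its speed; a pose out of reach is approached as far as the arm can. A call with a number of a shift or a turn outside -1 to 1 is refused whole. A call with a gripper value outside its range is refused whole. "claw" is the gripper command: -1 is fully open, 1 is shut, values between are in proportion, set as the call begins (left out, the last holds). The fingers move at their own pace and stop on an object; "squeeze" is the grip in N (left out, the last holds). Time passes only in rows, so rows that do not move let the fingers close, or fill a call up. It gives the time, the measured TCP pose, the force, the opening and the grip force at its end, in the units of the state.
- sense(): the state, without advancing time (a new reading comes with each control period).
- get_image(name): name is "scene" or "top"; returns a dict with "pixels" (384x512x3 uint8, red, green, blue), "intrinsics" (3x3 intrinsics, pixels), "pose" (4x4, takes a point from camera to world coordinates). Camera axes: x right, y up, looking along -z (the intrinsics and any distortion apply to the point x, -y, -z); pixel columns grow to the right and rows downward; lengths in mm; the calibration is good to about 2 mm. A picture is of the moment at which its call begins. There is no depth.
- close_job(): hands the job in; it is judged then, once.
The state is a dict: "time_s": time; "q": joint angles; "joint_vel": joint speeds; "joint_torque": joint torques, N m; "ee_pos": TCP position; "ee_rot": TCP orientation; "force": force on the tool from outside, world axes, zero at the start; "torque": the same for the moment, N m; "finger_gap": opening from 0.0 (shut) to 1.0 (fully open); "finger_force": force on a finger pad.
Only numpy, scipy, OpenCV 4.12 (cv2) and the standard library are available. Lean on these libraries where they do the work, as an engineer would, in place of code of your own. Each camera call takes 0.05 s, during which the arm holds its last target. There are 200 camera calls.

## Working session

There is one attempt and no reset: what is moved stays moved. The work goes in short steps, Python scripts to look and compute and a tool call to move; the robot and the scene stay as the last step left them, time stands still between calls to the robot, and variables do not carry over. Pictures are saved under pics/ and viewed, at most 10 in all, crops included, and the job is handed in when it is done.

Besides the shell and the picture viewer there is one more tool, called after "Request:" as name(argument=value, ...), one argument or row to a line, values as JSON. carry_out: Moves the arm, as the interface text tells. Shift numbers are shares of 0.04 m and turn numbers shares of 0.08 rad, none past 1 either way. Its arguments: {"type":"object","properties":{"motion":{"type":"array"},"claw":{"type":"number"},"squeeze":{"type":"number"}},"required":["motion"]}

```bash
mkdir -p pics
python3 - <<'E'
from workcell import *
import cv2,numpy as np
for n in("scene","top"):
    d=get_image(n);cv2.imwrite(f"pics/{n}0.png",d["pixels"][:,:,::-1]);np.savez(n+"0.npz",**d);print(n,d["intrinsics"],np.round(d["pose"],3))
s=sense();print(s["ee_pos"],np.round(s["ee_rot"],3),s["time_s"])
E
```

```text
scene [[419.43062453   0.         259.38680154]
 [  0.         419.43062453 192.18762086]
 [  0.           0.           1.        ]] [[ 3.500000e-02 -6.950000e-01  7.180000e-01  1.338299e+03]
 [ 9.990000e-01  3.500000e-02 -1.500000e-02 -1.797340e+02]
 [-1.400000e-02  7.180000e-01  6.950000e-01  8.101640e+02]
 [ 0.000000e+00  0.000000e+00  0.000000e+00  1.000000e+00]]
top [[407.91231079   0.         255.22094187]
 [  0.         407.91231079 191.62678046]
 [  0.           0.           1.        ]] [[ 5.700000e-02  9.770000e-01 -2.050000e-01  2.689630e+02]
 [-9.980000e-01  5.400000e-02 -1.700000e-02 -1.678250e+02]
 [-6.000000e-03  2.050000e-01  9.790000e-01  1.207963e+03]
 [ 0.000000e+00  0.000000e+00  0.000000e+00  1.000000e+00]]
[273.29005319 561.74427581 255.58319214] [[-0.899  0.437 -0.001]
 [ 0.437  0.899 -0.001]
 [-0.    -0.001 -1.   ]] 0.1
```

View pics/scene0.png

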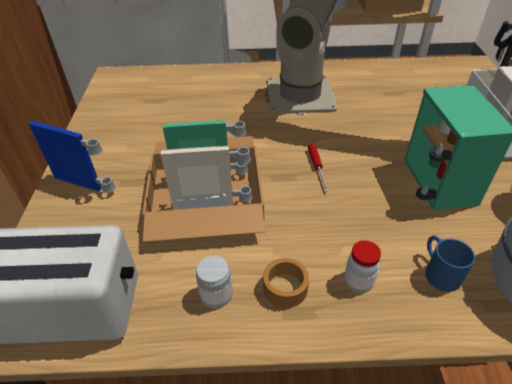

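View pics/top0.png

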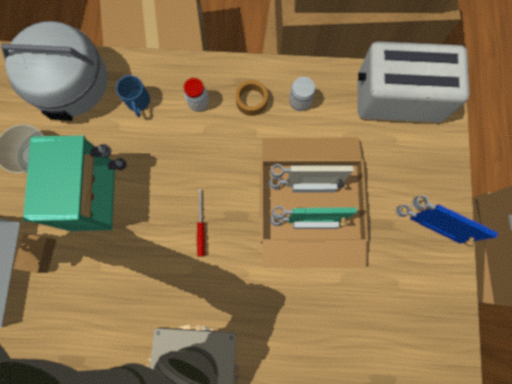

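The carton's two slots hold a mint-green door at top (315,214), nearer the robot, and a cream-white door at (312,177). There is also a blue look-alike outside the carton at (450,222). In the scene view, mint is at (196,135), white at (198,178) and blue at (68,157). The mint panel in the slot matches the description. The cabinet pins are at top (102,152) and (119,164), and at scene (437,155) and (425,193). I'll check these in one enlarged montage.

```bash
cat > h.py <<'E'
import numpy as np,cv2
def ray(d,u,v):
    K=d["intrinsics"];P=d["pose"];r=P[:3,:3]@np.array([(u-K[0,2])/K[0,0],-(v-K[1,2])/K[1,1],-1]);return P[:3,3],r
def onz(d,u,v,z):
    o,r=ray(d,u,v);return o+r*(z-o[2])/r[2]
def tri(rs):
    A=np.zeros((3,3));b=np.zeros(3)
    for o,r in rs:
        r=r/np.linalg.norm(r);M=np.eye(3)-np.outer(r,r);A+=M;b+=M@o
    p=np.linalg.solve(A,b);return p
def proj(d,p):
    K=d["intrinsics"];P=d["pose"];c=P[:3,:3].T@(np.asarray(p,float)-P[:3,3]);return K[0,0]*c[0]/-c[2]+K[0,2],-K[1,1]*c[1]/-c[2]+K[1,2]
def lab(p,s):
    return cv2.cvtColor(p,cv2.COLOR_RGB2HSV)
E
python3 - <<'E'
from h import *
t=np.load("top0.npz");s=np.load("scene0.npz")
def crop(d,x,y,w,h,k):
    return cv2.resize(np.ascontiguousarray(d["pixels"][y:y+h,x:x+w,::-1]),None,fx=k,fy=k,interpolation=cv2.INTER_CUBIC)
a=crop(t,260,150,100,75,4); b=crop(t,60,130,100,75,4); c=crop(s,150,110,110,100,3);c=crop(s,155,112,100,75,4); d=crop(s,400,125,100,75,4)
cv2.imwrite("pics/m0.png",np.vstack([np.hstack([a,b]),np.hstack([c,d])]))
# mint mask on top
hsv=cv2.cvtColor(t["pixels"],cv2.COLOR_RGB2HSV);m=cv2.inRange(hsv,(70,100,60),(90,255,255))
n,l,st,ce=cv2.connectedComponentsWithStats(m)
for i in range(1,n):
    if st[i,4]>60:
        pts=np.argwhere(l==i)[:,::-1].astype(np.float32);print(st[i],ce[i],cv2.minAreaRect(pts))
for u,v in((274,217),(358,210),(272,168),(352,168)):print(u,v,onz(t,u,v,196))
E
```

```text
[  24  136   90   94 6503] [ 65.79978471 184.33369214] ((69.06573486328125, 182.29100036621094), (87.78125762939453, 93.5077896118164), 2.2025980949401855)
[289 208  68  14 736] [321.03804348 213.90081522] ((322.4585876464844, 214.0540771484375), (12.592894554138184, 67.19755554199219), 88.78113555908203)
274 217 [ 418.63731512 -200.37295049  196.        ]
358 210 [ 448.12712121 -409.77398229  196.        ]
272 168 [ 545.00856503 -189.23114625  196.        ]
352 168 [ 556.34763066 -393.86842504  196.        ]
```

View pics/m0.png

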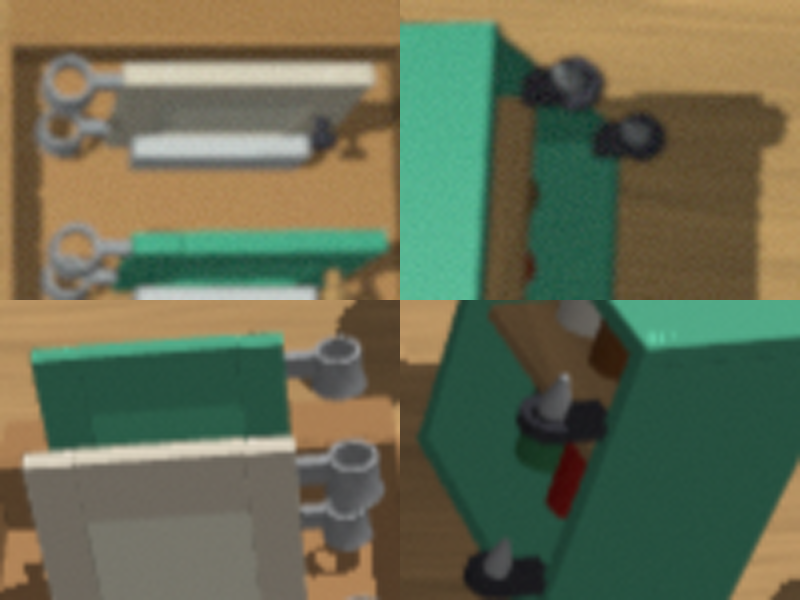

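The montage confirms mint: a green panel with its eye at top px (279.5,212) and rail ends at (293,211) and (357,210). The pin tips are at top (102,148) and (117.5,162), and at scene (441,144) and (426,185). Next I'll triangulate these points.

Run:
```python
from h import *
t=np.load("top0.npz");s=np.load("scene0.npz")
R=np.round
for nm,a,b,z in(("eye",(279.5,212.5),(239.5,124.5),184),("uptip",(101.75,148),(441.25,144),206),("lotip",(117.5,162),(425.75,185),76),("ucollar",(104,151),(438.5,155.5),180),("lcollar",(120,164),(424,194),50),
 ("railL(+y)",(293.2,210.7),(225.5,196-84),196),("railR",(356.7,210.2),(163.5,112+13),196)):
    print(nm,R(tri([ray(t,*a),ray(s,*b)]),1),"top@z",R(onz(t,*a,z),1),"scene@z",R(onz(s,*b,z),1))
# cabinet roof corners (z240)
hsv=cv2.cvtColor(t["pixels"],cv2.COLOR_RGB2HSV);m=cv2.inRange(hsv,(70,100,140),(90,255,255))
n,l,st,ce=cv2.connectedComponentsWithStats(m)
for i in range(1,n):
    if st[i,4]>60:
        pts=np.argwhere(l==i)[:,::-1].astype(np.float32);z=240 if st[i,4]>2000 else 196
        r=cv2.minAreaRect(pts);print(st[i],R(r[2],1));q=cv2.approxPolyDP(cv2.convexHull(pts),3,True)[:,0];print([R(onz(t,*p,z),1) for p in q])
```

```text
eye [ 433.2 -211.4  180.7] top@z [ 432.7 -214.1  184. ] scene@z [ 438.1 -208.4  184. ]
uptip [573.4 257.2 203.9] top@z [571.2 250.9 206. ] scene@z [574.2 261.8 206. ]
lotip [572.5 258.1  73.2] top@z [571.  254.1  76. ] scene@z [574.7 259.6  76. ]
ucollar [574.7 261.8 171.1] top@z [571.2 254.8 180. ] scene@z [584.4 259.3 180. ]
lcollar [574.7 260.9  43.2] top@z [572.2 255.7  50. ] scene@z [580.9 259.9  50. ]
railL(+y) [ 433.2 -243.9  220.1] top@z [ 437.3 -247.7  196. ] scene@z [ 396.5 -244.6  196. ]
railR [ 447.  -403.5  196.7] top@z [ 447.4 -406.5  196. ] scene@z [ 446.8 -400.7  196. ]
[  24  136   59   85 4466] 3.6
[array([589.5, 290.4, 240. ]), array([383.2, 272.6, 240. ]), array([378.5, 400.3, 240. ]), array([579.8, 417.9, 240. ])]
[293 208  63   5 288] 90.0
[array([ 450.2, -402.3,  196. ]), array([ 433.9, -247.3,  196. ]), array([ 446.6, -292.1,  196. ])]
```

Request:
carry_out(
  motion=[
    [[0,0,-0.3,1],[0,0,-0.3,1],[0,0,-0.3,1],[0,0,-0.3,1],[0,0,-0.3,1],[0,0,-0.3,1],[0,0,-0.1,1],[0,0,0,1]],
  ],
  claw=-0.3,
  squeeze=60,
)

```text
time_s: 0.77
ee_pos: [273.5, 562.3, 333.4]
ee_rot: [[-0.457, 0.89, 0.001], [0.89, 0.457, 0.001], [0.001, 0.001, -1.0]]
force: [-0.4, -0.8, -0.0]
finger_gap: 0.648
finger_force: 0.0
```

Request:
carry_out(
  motion=[
    [[0,0,0,1],[0,0,0,1],[0,0,0,1],[0,0,0,1],[0,0,0,1],[0,0,0,0.06],[0,0,0,0],[0,0,0,0]],
  ],
)

```text
time_s: 1.43
ee_pos: [273.4, 562.0, 332.1]
ee_rot: [[-0.076, 0.997, -0.0], [0.997, 0.076, -0.0], [-0.0, -0.0, -1.0]]
force: [0.4, 0.2, 0.8]
finger_gap: 0.651
finger_force: 0.0
```

Request:
carry_out(
  motion=[
    [[-0.5,0.13,0,0],[-0.9,0.23,0,0],[-0.9,0.23,0,0],[-0.9,0.23,0,0],[-0.9,0.23,0,0],[-0.9,0.23,0,0],[-0.9,0.23,0,0],[-0.9,0.23,0,0]],
  ],
)

```text
time_s: 2.1
ee_pos: [363.0, 294.0, 332.4]
ee_rot: [[-0.075, 0.997, 0.0], [0.997, 0.075, 0.0], [0.0, 0.0, -1.0]]
force: [1.8, 0.0, -0.2]
finger_gap: 0.653
finger_force: 0.0
```

Request:
carry_out(
  motion=[
    [[-0.9,0.23,0,0],[-0.9,0.23,0,0],[-0.9,0.23,0,0],[-0.9,0.23,0,0],[-0.9,0.23,0,0],[-0.9,0,0,0],[-0.9,0,0,0],[-0.9,0,0,0]],
  ],
)

```text
time_s: 2.77
ee_pos: [429.5, 10.0, 332.4]
ee_rot: [[-0.075, 0.997, 0.0], [0.997, 0.075, 0.0], [0.0, 0.0, -1.0]]
force: [1.2, 0.9, 0.0]
finger_gap: 0.651
finger_force: 0.0
```

Request:
carry_out(
  motion=[
    [[-0.9,0,0,0],[-0.9,0,0,0],[-0.9,0,0,0],[-0.9,0,0,0],[-0.9,0,0,0],[-0.6,0,0,0],[-0.3,0,0,0],[0,0,0,0]],
  ],
)

```text
time_s: 3.43
ee_pos: [444.9, -206.5, 332.5]
ee_rot: [[-0.07, 0.998, 0.0], [0.998, 0.07, -0.001], [-0.001, 0.0, -1.0]]
force: [-0.3, -0.2, -0.4]
finger_gap: 0.648
finger_force: 0.0
```

Request:
carry_out(
  motion=[
    [[-0.6,-0.05,0,0],[-0.6,-0.05,0,0],[-0.6,-0.05,0.4,0],[-0.5,-0.05,0.6,0],[-0.35,-0.05,0.6,0],[-0.13,-0.05,0.6,0],[0,0,0,0],[0,0,0,0]],
  ],
)

```text
time_s: 4.1
ee_pos: [441.4, -314.2, 243.8]
ee_rot: [[-0.074, 0.997, -0.002], [0.997, 0.074, 0.001], [0.001, -0.002, -1.0]]
force: [-0.5, 0.3, 0.9]
finger_gap: 0.653
finger_force: 0.0
```

Run:
```python
from workcell import *
from h import *
print(sense()["ee_pos"])
t=get_image("top");s=get_image("scene")
def crop(d,x,y,w,h,k):
    return cv2.resize(np.ascontiguousarray(d["pixels"][y:y+h,x:x+w,::-1]),None,fx=k,fy=k,interpolation=cv2.INTER_CUBIC)
cv2.imwrite("pics/m1.png",np.hstack([crop(t,250,150,130,100,3),crop(s,135,80,130,100,3)]))
```

```text
[ 441.42374311 -314.16051721  243.83063272]
```

View pics/m1.png

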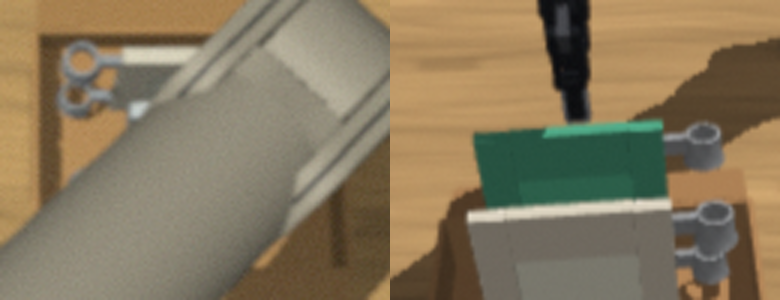

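The front finger shows at crop (577,110), above the mint rail that spans crop 475–663, so it is close to the mass centre. I'll descend and grip.

Request:
carry_out(
  motion=[
    [[0,0,0.3,0],[0,0,0.3,0],[0,0,0.3,0],[0,0,0.3,0],[0,0,0.25,0],[0,0,0.15,0],[0,0,0,0],[0,0,0,0]],
  ],
)

```text
time_s: 4.87
ee_pos: [441.5, -315.3, 180.1]
ee_rot: [[-0.073, 0.997, -0.001], [0.997, 0.073, -0.0], [0.0, -0.001, -1.0]]
force: [0.3, 0.2, 0.5]
finger_gap: 0.647
finger_force: 0.0
```

Request:
carry_out(
  motion=[
    [[0,0,0,0],[0,0,0,0],[0,0,0,0],[0,0,0,0],[0,0,0,0],[0,0,0,0],[0,0,0,0],[0,0,0,0]],
  ],
  claw=1,
  squeeze=60,
)

```text
time_s: 5.53
ee_pos: [442.1, -315.4, 180.8]
ee_rot: [[-0.073, 0.997, 0.001], [0.997, 0.073, -0.0], [-0.0, 0.001, -1.0]]
force: [0.8, 0.4, 5.5]
finger_gap: 0.158
finger_force: 59.6
```

Request:
carry_out(
  motion=[
    [[0,0,-0.2,0],[0,0,-0.4,0],[0,0,-0.5,0],[0,0,-0.5,0],[0,0,-0.5,0],[0,0,-0.5,0],[0,0,-0.4,0],[0,0,0,0]],
  ],
)

```text
time_s: 6.2
ee_pos: [442.0, -316.0, 302.9]
ee_rot: [[-0.073, 0.997, 0.003], [0.997, 0.073, -0.001], [-0.001, 0.003, -1.0]]
force: [-0.0, -0.4, -2.7]
finger_gap: 0.155
finger_force: 58.8
```

Run:
```python
from workcell import *
from h import *
st=sense();print(st["ee_pos"],st["force"],st["finger_gap"])
t=get_image("top");s=get_image("scene")
cv2.imwrite("pics/m2.png",cv2.resize(np.ascontiguousarray(s["pixels"][60:240,130:310,::-1]),None,fx=3,fy=3,interpolation=cv2.INTER_CUBIC))
```

```text
[ 441.98866756 -315.96898098  302.89981877] [-0.01537932 -0.41907672 -2.71494201] 0.15489214520543362
```

View pics/m2.png

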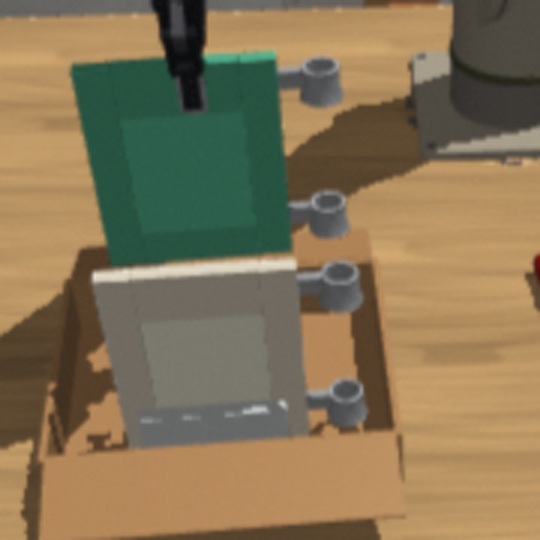

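The mint door is lifted clear and upright, with its upper eye at crop (322,68) and lower eye at (330,202). The white door is unmoved. I'll measure the eyes relative to the TCP.

Run:
```python
from h import *
s=np.load("scene0.npz")
for p,z in(((237.3,82.7),306),((240,127.3),176)):print(onz(s,*p,z))
print(proj(s,[441.98-7.8,-316+105,306]))
```

```text
[ 442.01656579 -207.88907998  306.        ]
[ 439.16470063 -207.52657125  176.        ]
(np.float64(236.0037033150315), np.float64(81.07242258118484))
```

Request:
carry_out(
  motion=[
    [[0.3,0,0,0],[0.6,0,0,0],[0.8,0,0,0],[0.8,0,0,0],[0.8,0,0,0],[0.8,0,0,0],[0.8,0,0,0],[0.8,0,0,0]],
  ],
)

```text
time_s: 6.97
ee_pos: [423.7, -86.1, 299.0]
ee_rot: [[-0.074, 0.997, -0.002], [0.997, 0.074, 0.0], [0.0, -0.002, -1.0]]
force: [0.7, -0.6, -2.9]
finger_gap: 0.158
finger_force: 58.7
```

Request:
carry_out(
  motion=[
    [[0.6,0.1,0,0],[0.5,0.4,0,0],[0.5,0.7,0,0],[0.5,0.8,0,0],[0.5,0.8,0,0],[0.5,0.7,0,0],[0.4,0.5,0,0],[0.2,0.2,0,0]],
  ],
)

```text
time_s: 7.63
ee_pos: [582.7, 75.4, 297.1]
ee_rot: [[-0.077, 0.997, -0.004], [0.997, 0.076, -0.002], [-0.002, -0.004, -1.0]]
force: [-0.5, 0.4, -2.3]
finger_gap: 0.16
finger_force: 59.2
```

Request:
carry_out(
  motion=[
    [[0,0,0,0],[0,0,0.1,0],[0,0,0.2,0],[0,0,0.2,0],[0,0,0.2,0],[0,0,0.2,0],[0,0,0.1,0],[0,0,0,0]],
  ],
)

```text
time_s: 8.3
ee_pos: [581.0, 71.9, 259.1]
ee_rot: [[-0.073, 0.997, -0.002], [0.997, 0.073, -0.0], [-0.0, -0.002, -1.0]]
force: [0.1, 0.7, -1.9]
finger_gap: 0.155
finger_force: 59.3
```

```bash
cat > look.py <<'E'
import sys
from workcell import *
from h import *
st=sense();print(st["time_s"],st["ee_pos"],st["force"])
def crop(d,x,y,w,h,k):
    return cv2.resize(np.ascontiguousarray(d["pixels"][y:y+h,x:x+w,::-1]),None,fx=k,fy=k,interpolation=cv2.INTER_CUBIC)
t=get_image("top");s=get_image("scene")
cv2.imwrite(sys.argv[1],np.hstack([crop(t,70,120,100,120,4),crop(s,360,100,100,120,4)]))
E
python3 look.py pics/m3.png
```

```text
8.3 [580.99472385  71.91957471 259.08740437] [ 0.08138394  0.66847841 -1.87268234]
```

View pics/m3.png

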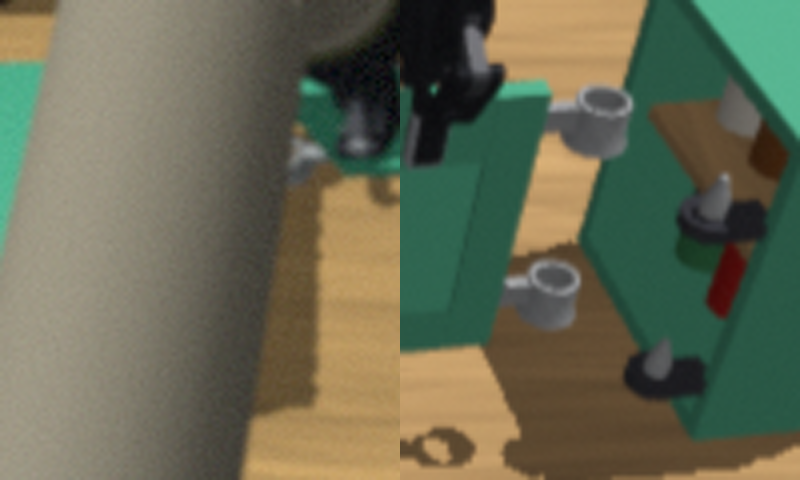

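The top view is blocked by the arm. The scene view shows the upper eye's top at crop (604,100) and the lower eye's at (555,276), with pin tips at (725,176) and (661,340). I'll compute the remaining shift.

Run:
```python
from h import *
s=np.load("scene0.npz")
e=[onz(s,411,125,262.3),onz(s,398.75,169,132.3)];p=[onz(s,441.25,144,206),onz(s,425.3,185,76)]
for a,b in zip(e,p):print(a,b,b-a)
```

```text
[573.86448815 177.69357276 262.3       ] [574.2073694  261.84115109 206.        ] [  0.34288124  84.14757833 -56.3       ]
[573.54454464 178.63679429 132.3       ] [574.68689745 258.45620925  76.        ] [  1.1423528   79.81941496 -56.3       ]
```

Request:
carry_out(
  motion=[
    [[0.2,0.02,0,0],[0.4,0.02,0,0],[0.4,0.03,0,0],[0.4,0.03,0,0],[0.3,0.03,0,0],[0.2,0,0,0],[0.12,0,0,0],[0,0,0,0]],
  ],
)

```text
time_s: 9.07
ee_pos: [580.8, 154.2, 260.2]
ee_rot: [[-0.075, 0.997, -0.0], [0.997, 0.075, 0.0], [0.0, -0.0, -1.0]]
force: [-0.3, 0.2, -3.7]
finger_gap: 0.153
finger_force: 59.4
```

```bash
python3 look.py pics/m4.png
```

```text
9.0667 [580.82034528 154.18690454 260.20408822] [-0.29913047  0.15308922 -3.69701514]
```

View pics/m4.png

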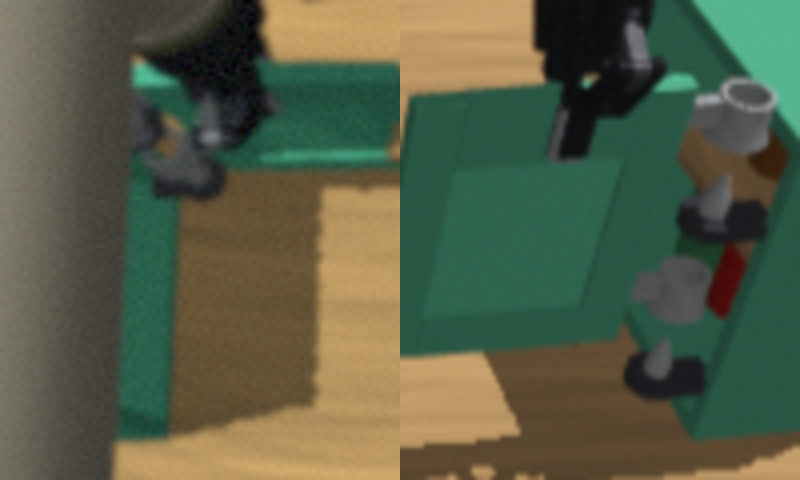

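The upper eye's top is at crop (748,98) and the lower eye's at about (684,271), just above their pins at (725,176) and (661,340). I'll check the residual.

Run:
```python
from h import *
s=np.load("scene0.npz")
for a,b in(((447,124.5,263.4),(441.25,144,206)),((430.9,167.7,133.4),(425.3,185,76))):
    print(onz(s,*a),onz(s,*b),onz(s,*b)-onz(s,*a))
# where should eye top centre appear if exact, for pins seen
for pin,z in((onz(s,441.25,144,206),263.4),(onz(s,425.3,185,76),133.4)): print(proj(s,[pin[0],pin[1],z]))
```

```text
[577.9225698  256.82360203 263.4       ] [574.2073694  261.84115109 206.        ] [ -3.7152004    5.01754906 -57.4       ]
[574.02879065 257.39482486 133.4       ] [574.68689745 258.45620925  76.        ] [  0.65810679   1.06138439 -57.4       ]
(np.float64(448.63824173424223), np.float64(123.46383921659948))
(np.float64(431.4193904672259), np.float64(167.86096991101286))
```

Request:
carry_out(
  motion=[
    [[0,-0.04,0,0],[0,0,0.12,0],[0,0,0.14,0],[0,0,0.14,0],[0,0,0.14,0],[0,0,0.12,0],[0,0,0.08,0],[0,0,0,0]],
  ],
)

```text
time_s: 9.83
ee_pos: [579.0, 152.9, 229.7]
ee_rot: [[-0.073, 0.997, -0.001], [0.997, 0.073, -0.001], [-0.0, -0.001, -1.0]]
force: [-0.1, 0.3, -3.7]
finger_gap: 0.154
finger_force: 59.2
```

Request:
carry_out(
  motion=[
    [[0,0,0.05,0],[0,0,0.05,0],[0,0,0.05,0],[0,0,0.05,0],[0,0,0.05,0],[0,0,0,0],[0,0,0,0],[0,0,0,0]],
  ],
)

```text
time_s: 10.5
ee_pos: [579.4, 153.0, 220.8]
ee_rot: [[-0.073, 0.997, 0.0], [0.997, 0.073, 0.0], [0.0, 0.0, -1.0]]
force: [-0.2, -0.5, -2.9]
finger_gap: 0.158
finger_force: 59.3
```

Request:
carry_out(
  motion=[
    [[0,0,0.05,0],[0,0,0.05,0],[0,0,0.05,0],[0,0,0.05,0],[0,0,0.05,0],[0,0,0,0],[0,0,0,0],[0,0,0,0]],
  ],
)

```text
time_s: 11.17
ee_pos: [579.4, 152.9, 210.8]
ee_rot: [[-0.073, 0.997, 0.0], [0.997, 0.073, 0.0], [0.0, 0.0, -1.0]]
force: [-0.1, 0.3, -2.5]
finger_gap: 0.158
finger_force: 59.3
```

```bash
python3 look.py pics/m5.png
```

```text
11.1667 [579.41258561 152.91789709 210.78787411] [-0.10076073  0.28391616 -2.5082699 ]
```

View pics/m5.png

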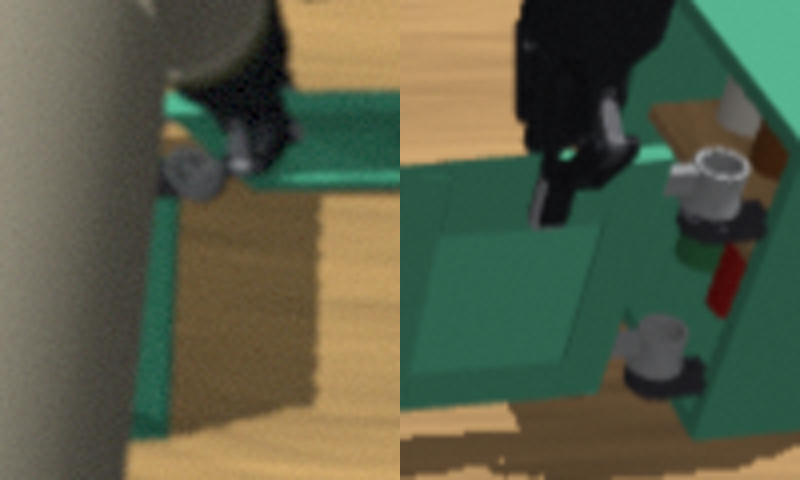

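Both eyes, at crop (720,185) and (658,348), are around their pins just above the collars, and there is no contact force. I'll lower the last ~6 mm.

Request:
carry_out(
  motion=[
    [[0,0,0.03,0],[0,0,0.03,0],[0,0,0.03,0],[0,0,0.03,0],[0,0,0.02,0],[0,0,0,0],[0,0,0,0],[0,0,0,0]],
  ],
)

```text
time_s: 11.93
ee_pos: [579.5, 152.9, 205.3]
ee_rot: [[-0.073, 0.997, 0.0], [0.997, 0.073, 0.0], [0.0, 0.0, -1.0]]
force: [-0.0, -1.6, 0.1]
finger_gap: 0.156
finger_force: 59.8
```

Request:
carry_out(
  motion=[
    [[0,0,0.02,0],[0,0,0.02,0],[0,0,0,0],[0,0,0,0],[0,0,0,0],[0,0,0,0],[0,0,0,0],[0,0,0,0]],
  ],
)

```text
time_s: 12.6
ee_pos: [579.9, 152.7, 204.6]
ee_rot: [[-0.073, 0.997, 0.001], [0.997, 0.073, 0.001], [0.001, 0.001, -1.0]]
force: [-2.7, -2.4, 8.8]
finger_gap: 0.154
finger_force: 61.0
```

Request:
carry_out(
  motion=[
    [[0,0,0,0],[0,0,0,0],[0,0,0,0],[0,0,0,0],[0,0,0,0],[0,0,0,0],[0,0,0,0],[0,0,0,0]],
  ],
  claw=0.4,
)

```text
time_s: 13.27
ee_pos: [579.4, 153.0, 203.5]
ee_rot: [[-0.073, 0.997, 0.0], [0.997, 0.073, 0.0], [0.0, 0.0, -1.0]]
force: [-0.4, 1.1, -0.9]
finger_gap: 0.299
finger_force: 0.0
```

Request:
carry_out(
  motion=[
    [[0,0,0,0],[0,0,0,0],[0,0,0,0],[0,0,0,0],[0,0,-0.1,0],[0,0,-0.2,0],[0,0,-0.3,0],[0,0,-0.3,0]],
  ],
  claw=-0.1,
)

```text
time_s: 13.93
ee_pos: [579.5, 152.9, 241.0]
ee_rot: [[-0.073, 0.997, 0.0], [0.997, 0.073, 0.0], [0.0, 0.0, -1.0]]
force: [0.3, 1.0, 0.8]
finger_gap: 0.548
finger_force: 0.0
```

Request:
carry_out(
  motion=[
    [[0,0,-0.5,0],[0,0,-0.5,0],[0,0,-0.5,0],[0,0,-0.5,0],[-0.5,0,-0.5,0],[-0.7,0,0,0],[-0.5,0,0,0],[0,0,0,0]],
  ],
)

```text
time_s: 14.6
ee_pos: [584.9, 79.4, 342.0]
ee_rot: [[-0.066, 0.998, 0.003], [0.998, 0.066, -0.0], [-0.001, 0.003, -1.0]]
force: [0.0, -0.3, -0.3]
finger_gap: 0.549
finger_force: 0.0
```

Request:
carry_out(
  motion=[
    [[-0.5,-0.5,0,0],[-0.7,-0.5,0,0],[-0.7,-0.5,0,0],[-0.7,-0.5,0,0],[-0.7,-0.5,0,0],[-0.5,0,0,0],[0,0,0,0],[0,0,0,0]],
  ],
)

```text
time_s: 15.27
ee_pos: [495.7, -74.7, 340.7]
ee_rot: [[-0.071, 0.997, 0.002], [0.997, 0.071, 0.001], [0.001, 0.002, -1.0]]
force: [0.6, 1.4, -0.6]
finger_gap: 0.547
finger_force: 0.0
```

```bash
python3 look.py pics/m6.png
```

```text
15.2667 [495.73116176 -74.68381449 340.69874043] [ 0.6300918   1.38152146 -0.63475193]
```

View pics/m6.png

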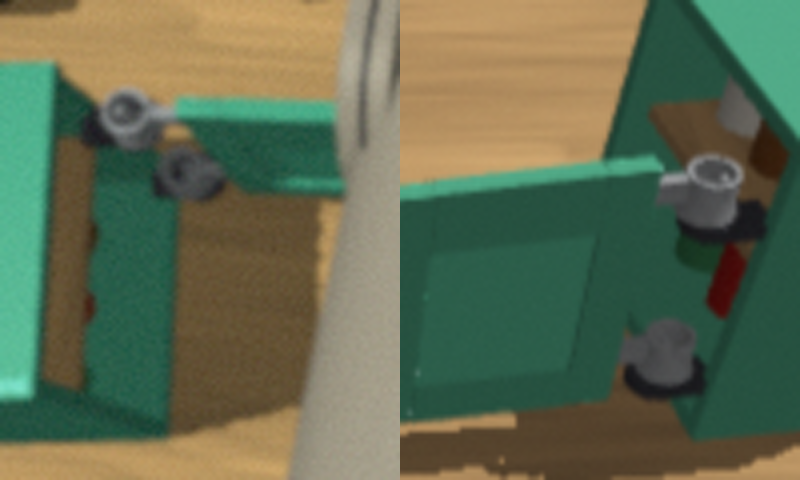

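The door hangs on both pins with the expected sag; the eyes are at scene crop (710,190) and (665,352), sitting on their collars. I'll wait a moment and check that it's at rest.

Request:
carry_out(
  motion=[
    [[0,0,0,0],[0,0,0,0],[0,0,0,0],[0,0,0,0],[0,0,0,0],[0,0,0,0],[0,0,0,0],[0,0,0,0]],
  ],
)

```text
time_s: 16.03
ee_pos: [495.7, -73.8, 339.5]
ee_rot: [[-0.073, 0.997, 0.0], [0.997, 0.073, 0.0], [0.0, 0.0, -1.0]]
force: [-1.0, 0.4, -1.2]
finger_gap: 0.549
finger_force: 0.0
```

```bash
python3 look.py pics/m7.png
python3 - <<'E'
import cv2
a,b=[cv2.imread(f"pics/m{i}.png")[:,400:] for i in(6,7)]
d=cv2.absdiff(a,b);print(d.mean(),(d.max(2)>40).sum())
if (d.max(2)>40).sum()<300:
    from workcell import *
    print(close_job())
E
```

```text
16.0333 [495.72611513 -73.79636393 339.49489715] [-0.96855632  0.37371828 -1.16796116]
0.7371649305555555 0
the job is handed in; nothing more can be done
None
```

The mint-green door hangs at rest on both pins with the gripper clear; the white door was left in its slot, and I handed the job in at about 16 s (the hand-in returned no verdict).

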